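# Take the spice canister off its safety hook

## Robot

A 7-joint arm with a two-finger parallel gripper is mounted at the origin on the work surface. World frame = base frame: x ahead of the robot, y to its left, z up, the work surface at z = 0. Lengths are in m, angles in rad, forces in N, time in s.
With the tool pointing down it reaches from about 0.425 to 0.925 m from the base axis. Payload 6.8 kg.
Tool frame: the origin (TCP) lies midway between the tips of the shut fingers; the grasp point (between the pads) lies 19 mm behind it; z points along the fingers, x is the direction in which the jaws open and shut, and the axes are right-handed (so a half turn about z gives the same grasp; the last joint's range is limited). The gripper opens to 85 mm and grips with 20 to 120 N. Pads are 22 mm wide; open, the fingers measure 114 mm over their backs; the gripper's body (76 mm by 85 mm) begins 54 mm behind the grasp point. The pads swing forward as they close: fully open they stand 13 mm farther back than shut.
Start: joints at [-1.415, 0.477, 0.022, 1.555, -0.011, 1.109, -0.083], TCP at [0.176, 0.652, 0.231] pointing down, gripper open.
Joint ranges: [-2.96, 2.96], [-0.34, 2.1], [-1.41, 1.46], [0.24, 2.44], [-1.37, 4.51], [0.17, 1.92], [-2.96, 2.96]. Speed limits (rad/s): [2.39, 2.39, 3.14, 3.14, 3.14, 3.14, 3.14].

## Interface

Orientations are given as a unit quaternion [w, x, y, z].
In Python, from station import bot, imaging, nets gives the robot as it stands. The module is installed in compiled form; this text tells all that it offers.
- The arm moves only by the tool apply_moves, never from a script. Its argument "moves" is text: rows parted by semicolons, each of 7 numbers parted by spaces: the gripper command: -1 is fully open, 1 is shut, values between are in proportion, then the shift along the tool's x, y, z normalised to -1 to 1, where 1 is 120 mm, then the turn, a rotation vector about the tool's x, y, z normalised to -1 to 1, where 1 is 4 degrees. In form: hand dx dy dz rx ry rz; .... A call has 1 to 12 rows; each row shifts and turns the commanded pose from where the row before left it, along the tool's axes as they then stand; what a row does not reach is not made up. A row lasts 1/12 s, in which the tool goes at most 41.7 mm and 7.16 degrees, less where a joint would pass 70% of its speed; a pose out of reach is approached as far as the arm can. A call with a number of a shift or a turn outside -1 to 1 is refused whole. A call with a gripper value outside its range is refused whole. The fingers move at their own pace and stop on an object; "force" is the grip in N (left out, the last holds). Time passes only in rows, so rows that do not move let the fingers close. It gives the time, the measured TCP pose, the force and the opening at its end, in the units of the state.
- bot.get_obs(): the state, without advancing time (a new reading comes with each control period).
- imaging.read_camera(name): name is "scene" or "top" or "wrist"; returns a dict with "image" (400x640x3 uint8, red, green, blue), "fx", "fy", "cx", "cy" (pixels), "dist_coeffs" ([k1, k2, p1, p2, k3] as OpenCV has them; the pictures are not rectified), "view" (4x4, takes a point from world to camera coordinates); the wrist camera has in their place "mount" (4x4, takes a point from camera to tool coordinates, whose origin is the TCP and whose axes are the tool frame's). Camera axes: x right, y down, z forward; pixel columns grow to the right and rows downward; lengths in m; the calibration is good to about 2 mm. A picture is of the moment at which its call begins: read the wrist's pose just before it. There is no depth.
- bot.hand_in(): hands the job in, once; it reports no verdict.
Trained networks look in a picture, given as the dict that the camera call returned (one of the last four; its "shot" number tells which), for a name from the list of things; names that differ only in an ending like _2 or _b are one class to them, and where a whole thing is asked for, a point or a joint stands for the part that bears it (a point fixed in the world has none). Each returns a list of dicts, best first, with "score" (0 to 1); they miss things now and then, are a little off and sometimes report something else, mostly with a low value. They report only what shows in the picture. A call takes as long as a camera call. They do not tell look-alikes from the thing itself.
- nets.spot_in(picture, name): "rect" ([left, top, right, bottom] in pixels, round what is visible of it).
- nets.outline_of(picture, name): "region" (400x640 bool, what is visible of it) and "rect" ([left, top, right, bottom] in pixels, round what is visible of it).
- nets.spot_point(picture, name): "location" ([column, row] in pixels: a listed point, or the origin of a listed thing).
The state is a dict: "t": time; "q": joint angles; "joint_vel": joint speeds; "joint_torque": joint torques, N m; "eef_pos": TCP position; "tool_rot": TCP orientation; "contact_force": force on the tool from outside, world axes, zero at the start; "torque": the same for the moment, N m; "gripper_width": opening from 0.0 (shut) to 1.0 (fully open).
Only numpy, scipy, OpenCV 4.12 (cv2) and the standard library are available. Lean on these libraries where they do the work, as an engineer would, in place of code of your own. Each camera call takes 0.05 s, during which the arm holds its last target.

## Task

Take the steel spice canister down from the safety hook: holding it by its green grip, press the hook's red sprung keeper back with the canister's own brass bar until the way up past the nose is open, lift the bar out, draw the canister off the hook and stand it upright, gently, in the blue drip dish. Work by feel: keep the canister upright on the hook, never lean hard on the hook or force the bar, do not touch the hook with the gripper, and leave the other things where they are.

Things in the scene. Friction and masses are not known exactly. Their poses are not given: they have to be found in the camera images.
- hook: Safety hook on a fixed stand: dark column (x 75 to 99 mm), blue collar, base plate x 60 to 180 mm, yellow head 18 mm wide pointing towards the robot, red keeper. Origin on the worktop; x axis level, from the hook's tip to the column (the way the keeper is pressed in), z up. The yellow head with keeper is clamped anywhere from -12 to +12 mm along x of nominal; this is not measured: find it by feel.
- beam_ref (a point): Nominal mark on the fixed stand, NOT moved with the head: on top of the hook's level arm, below the nose's end; 126 mm above the worktop. Arm 18 mm wide, 10 mm thick. The canister's bar lies on the arm under the nose, trapped between the upturned tip (its inner face 36 mm, outer face 44 mm before the nose's end) and the keeper, free to shift between them. Axes as the hook's.
- nose_ref (a point): Nominal mark on the fixed stand (true spot up to 12 mm either way along x): top of the end of the nose, the 6 mm thick strip that runs from the tip back over the bar; underside 142, top 148 mm above the worktop. The bar rises through the gap behind its end while it still presses the keeper back. A guide block 28 to 44 mm behind the nose's end is 146 mm high. Axes as the hook's.
- keeper_ref (a point): Nominal middle of the red keeper's front face (true spot up to 12 mm either way along x), 2 mm before the nose's end. Keeper 16 mm wide, 127 to 141.5 mm above the worktop. It slides back along the hook's +x on a spring: 2 N at first, 3.5 N at 10 mm (bar just clears the nose), 4 N at 13 mm, then a hard stop (bar 3 mm clear). Over 18 N on the hook, or tilting the canister by 0.12 rad on it, is too much.
- canister_grip (a point): Centre of the green grip block, 16 (x) by 30 (y) by 42 mm high, 178 mm above the underside. The canister is one rigid piece of 0.25 to 0.5 kg: steel can 72 mm wide, 58 mm high; 6 mm rods at y = +-34 mm up to 146 mm; a 6 mm cross rod 153 mm up carries the grip. x across the bail, y along the bar, z up; it hangs with x within 0.05 rad of the hook's x, 12 mm above the worktop.
- canister_bar (a point): Middle of the brass bar between the rods, 8 mm diameter, along the canister's y axis, 118 mm above its underside. Rods and can go round the hook's arm: lifted off, the canister can rise about 45 mm before the can meets the arm's underside, and must then be drawn off along the hook's -x, past the tip.
- canister_base (a point): Centre of the canister's underside.
- dish_floor (a point): Centre of the inner floor of the blue drip dish (fixed, 104 mm wide, rim 12 mm above the worktop, round floor about 93 mm wide and 5 mm above the worktop), z up.
- bowl: White bowl, 100 mm wide, 45 mm high; bystander; origin at the centre of its underside.
- tin: Red-labelled food tin, 70 mm wide, 100 mm high; bystander; origin at the centre of its underside.
- salt_jar: Clear jar with a white cap, 60 mm wide, 90 mm high; bystander; origin at the centre of its underside.
- steel_cup: Steel cup, 70 mm wide, 80 mm high; bystander; origin at the centre of its underside.
Not all that is in view belongs to the job. What is shaped like the part that bears canister_grip but brown or orange is not meant.

How it is judged:
On the way, in this order (a step that is already met when the one before it is completed fails the run):
1. the brass bar is up past the keeper and clear above the hook's nose (z of canister_bar in the frame of hook above 0.152 m and horizontal distance between canister_bar and hook below 0.05 m), for 0.1 s.
2. the canister is drawn off the hook, held upright and touching the hook nowhere (horizontal distance between canister_bar and hook above 0.07 m and contact force between canister and hook below 0.1 N and angle between canister_grip's own z axis and vertical below 0.5 rad), for 0.1 s.
At the end, for the whole second after the job is handed in: the canister stands upright (within 0.06 rad) and still on the floor of the blue dish, its underside within 3 mm of the floor and within 13 mm of its centre (horizontal distance between canister_base and dish_floor below 0.013 m and z of canister_base in the frame of dish_floor between -0.003 and 0.003 m and angle between canister_grip's own z axis and vertical below 0.06 rad and linear speed of canister below 0.02 m/s); the robot touches nothing.
It fails at once if once shifted, the canister is forced against the hook with more than 18 N (40 N at any time) (contact force between canister and hook above 40 N or (distance of canister_bar from where it was at the start of the episode above 0.003 m and contact force between canister and hook above 18 N)).
It fails at once if the gripper or arm touches the hook (contact force between any of the fingers, the arm and hook above 1 N).
It fails at once if the canister is banged down in the dish (more than 60 N) (contact force between canister and dish above 60 N).
It fails at once if the canister is levered askew on the hook (more than 0.12 rad) or tipped over ((contact force between canister and hook above 1 N and angle between canister_grip's own z axis and vertical above 0.12 rad) or angle between canister_grip's own z axis and vertical above 0.8 rad).
It fails at once if a bystander is pushed away (distance of any of bowl, tin, salt_jar, steel_cup from where it was at the start of the episode above 0.015 m).
It also fails if it takes over 51 s, if anything falls off the work surface, if the arm or the gripper's body presses on something with over 40 N, if the wrist force passes 120 N, or if a joint passes its speed limit or range.

## Working session

There is one attempt and no reset: what is moved stays moved. The work goes in short steps, Python scripts to look and compute and a tool call to move; the robot and the scene stay as the last step left them, time stands still between calls to the robot, and variables do not carry over. Pictures are saved under pics/ and viewed, and the job is handed in when it is done.

Besides the shell and the picture viewer there is one more tool, called after ">>>" as name(argument=value, ...) on one line, values as JSON. apply_moves: Moves the arm, as the interface text tells. Scaled input: -1 to 1 covers 120 mm each way for a shift and 4 degrees each way for a turn. Its arguments: {"type":"object","properties":{"moves":{"type":"string"},"force":{"type":"number"}},"required":["moves"]}

```bash
mkdir -p pics; cat > h.py <<'E'
import numpy as np, cv2
from station import bot, imaging, nets
from scipy.spatial.transform import Rotation as R
def save(im,name): cv2.imwrite('pics/'+name,cv2.cvtColor(im,cv2.COLOR_RGB2BGR))
def toolT(o):
    q=o['tool_rot'];T=np.eye(4);T[:3,:3]=R.from_quat([q[1],q[2],q[3],q[0]]).as_matrix();T[:3,3]=o['eef_pos'];return T
def view(p,o=None):
    if 'view' in p: return np.array(p['view'])
    return np.linalg.inv(toolT(o)@np.array(p['mount']))
def K(p): return np.array([[p['fx'],0,p['cx']],[0,p['fy'],p['cy']],[0,0,1.]])
def ray(p,px,V):
    u=cv2.undistortPoints(np.array([[px]],float),K(p),np.array(p['dist_coeffs']))[0,0]
    Ti=np.linalg.inv(V); d=Ti[:3,:3]@np.array([u[0],u[1],1]); return Ti[:3,3],d/np.linalg.norm(d)
def atz(p,px,V,z):
    c,d=ray(p,px,V); return c+d*(z-c[2])/d[2]
def proj(p,X,V):
    r,_=cv2.Rodrigues(V[:3,:3]); return cv2.projectPoints(np.array(X,float).reshape(-1,1,3),r,V[:3,3],K(p),np.array(p['dist_coeffs']))[0].reshape(-1,2)
def tri(rays):
    A=np.zeros((3,3));b=np.zeros(3)
    for c,d in rays:
        M=np.eye(3)-np.outer(d,d);A+=M;b+=M@c
    x=np.linalg.solve(A,b); return x,[np.linalg.norm((np.eye(3)-np.outer(d,d))@(x-c)) for c,d in rays]
E
python3 - <<'E'
from h import *
o=bot.get_obs();print({k:np.round(v,3).tolist() for k,v in o.items()})
ps={}
for n in ['scene','top','wrist']:
    p=imaging.read_camera(n);ps[n]=p;save(p['image'],n+'0.png')
    V=view(p,o); print(n,'cam',np.round(np.linalg.inv(V)[:3,3],3))
    for k in ['hook','beam_ref','nose_ref','keeper_ref','canister_grip','canister_bar','canister_base','dish_floor','bowl','tin','salt_jar','steel_cup']:
        r=nets.spot_point(p,k); print(k,[(np.round(a['location'],1).tolist(),round(a['score'],2)) for a in r[:3]])
E
```

```text
{'t': 0.0, 'q': [-1.415, 0.478, 0.022, 1.556, -0.012, 1.109, -0.083], 'joint_vel': [0.001, 0.002, -0.0, -0.004, -0.0, 0.001, 0.0], 'joint_torque': [-0.001, -59.644, 1.608, -28.12, 0.012, 0.01, 0.0], 'eef_pos': [0.176, 0.651, 0.23], 'tool_rot': [0.001, 0.794, 0.608, -0.001], 'contact_force': [0.108, -0.181, -0.007], 'torque': [-0.04, -0.007, 0.021], 'gripper_width': 1.003}
scene cam [1.31  0.286 0.905]
hook [([319.7, 251.0], 0.8)]
beam_ref [([317.3, 224.8], 0.61), ([321.1, 221.8], 0.45)]
nose_ref [([311.6, 219.6], 0.75), ([318.1, 251.1], 0.24)]
keeper_ref [([319.4, 219.6], 0.8)]
canister_grip [([372.8, 217.3], 0.95), ([386.6, 182.8], 0.78), ([317.9, 203.1], 0.77)]
canister_bar [([355.3, 182.2], 0.85), ([368.3, 230.1], 0.83), ([321.0, 217.9], 0.81)]
canister_base [([278.2, 246.8], 0.95), ([320.3, 245.6], 0.9), ([348.0, 206.6], 0.89)]
dish_floor [([263.6, 194.4], 0.95)]
bowl [([427.3, 264.2], 0.93)]
tin [([410.6, 305.0], 0.63)]
salt_jar [([230.9, 254.1], 0.66)]
steel_cup [([222.1, 199.7], 0.98)]
top cam [ 0.464 -0.062  1.047]
hook [([303.8, 182.0], 0.95)]
beam_ref [([302.0, 170.1], 0.59)]
nose_ref [([302.6, 172.8], 0.82)]
keeper_ref [([301.7, 173.5], 0.8)]
canister_grip [([239.4, 184.0], 0.98), ([354.1, 162.6], 0.94), ([239.1, 247.0], 0.89)]
canister_bar [([243.7, 185.1], 0.95), ([243.6, 246.5], 0.88), ([353.7, 164.7], 0.82)]
canister_base [([347.6, 169.3], 0.79), ([293.3, 266.8], 0.74), ([253.9, 191.1], 0.7)]
dish_floor [([402.1, 243.7], 0.74)]
bowl [([190.8, 215.5], 0.91)]
tin [([195.0, 152.0], 0.57), ([307.1, 182.9], 0.35)]
salt_jar [([390.1, 136.8], 0.69)]
steel_cup [([451.9, 209.1], 0.88)]
wrist cam [0.106 0.67  0.373]
hook []
beam_ref []
nose_ref []
keeper_ref []
canister_grip []
canister_bar []
canister_base []
dish_floor []
bowl [([162.0, 397.8], 0.74)]
tin []
salt_jar []
steel_cup []
```

View pics/scene0.png

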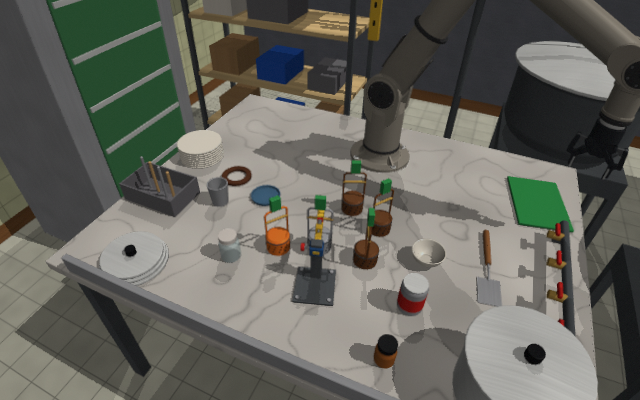

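View pics/top0.png

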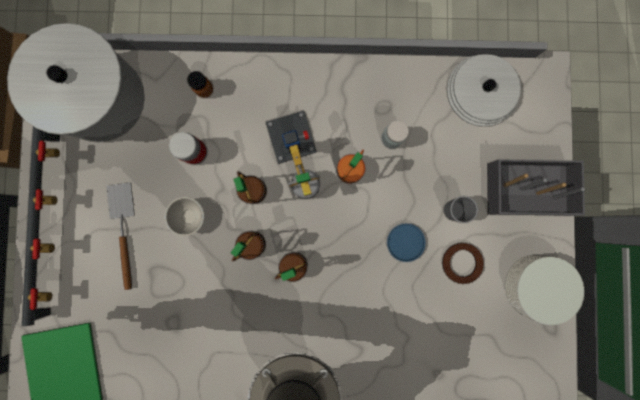

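```bash
python3 - <<'E'
import cv2
a=cv2.imread('pics/scene0.png')[150:330,200:460];cv2.imwrite('pics/sc_z.png',cv2.resize(a,None,fx=3,fy=3,interpolation=cv2.INTER_CUBIC))
a=cv2.imread('pics/top0.png')[110:290,170:480];cv2.imwrite('pics/top_z.png',cv2.resize(a,None,fx=2.5,fy=2.5,interpolation=cv2.INTER_CUBIC))
E
```

```text
(no output)
```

View pics/sc_z.png

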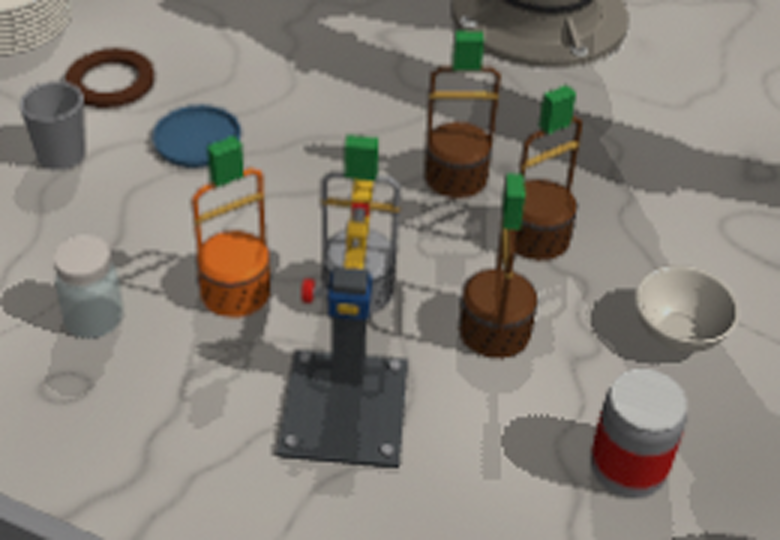

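View pics/top_z.png

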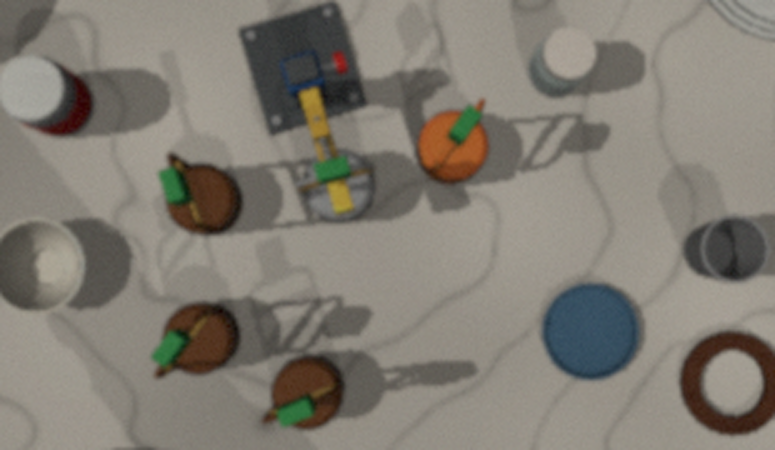

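```bash
python3 - <<'E'
from h import *
S=imaging.read_camera('scene');T=imaging.read_camera('top')
VS=view(S);VT=view(T)
def t2(a,b):
    x,e=tri([ray(S,a,VS),ray(T,b,VT)]);return np.round(x,4),np.round(e,4)
print('grip',t2((320.3,202.2),(302.8,177.6)))
print('grip z190', atz(T,(302.8,177.6),VT,.19),atz(S,(320.3,202.2),VS,.19))
print('dish',t2((263.6,194.4),(402.1,243.7)))
for z in [0.005]: print(atz(T,(402.1,243.7),VT,z),atz(S,(263.6,194.4),VS,z))
# colour segments
def seg(p,box,f):
    hsv=cv2.cvtColor(p['image'],cv2.COLOR_RGB2HSV);m=f(hsv).astype(np.uint8);M=np.zeros_like(m);l,t,r,b=box;M[t:b,l:r]=m[t:b,l:r];return M
green=lambda h:(h[...,0]>50)&(h[...,0]<75)&(h[...,1]>130)
yel=lambda h:(h[...,0]>18)&(h[...,0]<32)&(h[...,1]>150)&(h[...,2]>120)
blue=lambda h:(h[...,0]>95)&(h[...,0]<120)&(h[...,1]>100)
for nm,p,V,bx,f,z in [('g top',T,VT,(290,165,315,190),green,.211),('g scene',S,VS,(300,185,340,215),green,.19),('dish top',T,VT,(375,215,440,270),blue,.012),('dish sc',S,VS,(235,175,300,215),blue,.012),('yel top',T,VT,(280,140,320,200),yel,.148)]:
    m=seg(p,bx,f);c=max(cv2.findContours(m,0,1)[0],key=cv2.contourArea) if m.any() else None
    if c is None: print(nm,'none');continue
    pts=np.argwhere(m)[:,::-1]; ctr=pts.mean(0); (rc)=cv2.minAreaRect(c)
    print(nm,len(pts),ctr.round(1),rc, 'atz',atz(p,ctr,V,z).round(4))
    if nm in('g top','yel top'):
        W=np.array([atz(p,q,V,z)[:2] for q in pts]);u,s,vt=np.linalg.svd(W-W.mean(0),full_matrices=False);print('dir',vt[0],np.degrees(np.arctan2(vt[0][1],vt[0][0])))
# base plate corners top zoom
for c in [(240,30),(333,2),(368,102),(272,134)]:
    px=(170+c[0]/2.5,110+c[1]/2.5);print('corner',atz(T,px,VT,.008).round(4))
for n in['hook','nose_ref','keeper_ref','beam_ref','canister_grip','canister_bar','canister_base']:
    for pn,p,V in (('S',S,VS),('T',T,VT)):
        z={'hook':0,'nose_ref':.148,'keeper_ref':.134,'beam_ref':.126,'canister_grip':.19,'canister_bar':.13,'canister_base':.012}[n]
        print(n,pn,[(np.round(a['location']).tolist(),round(a['score'],2),atz(p,a['location'],V,z)[:2].round(3).tolist()) for a in nets.spot_point(p,n)])
for n,z in dict(bowl=0,tin=0,salt_jar=0,steel_cup=0).items():
    for p,V in((S,VS),(T,VT)):
        print(n,[atz(p,a['location'],V,z)[:2].round(3).tolist() for a in nets.spot_point(p,n)])
E
```

```text
grip (array([ 0.5597, -0.0212,  0.1882]), array([0.0007, 0.0007]))
grip z190 [ 0.55979636 -0.021994    0.19      ] [ 0.56131891 -0.01980635  0.19      ]
dish (array([ 0.4109, -0.2874,  0.0059]), array([0.0073, 0.0073]))
[ 0.40793244 -0.28078632  0.005     ] [ 0.41187079 -0.29524204  0.005     ]
g top 74 [302.6 177.6] ((302.5500183105469, 177.65000915527344), (6.640782833099365, 11.384199142456055), 71.56504821777344) atz [ 0.5575 -0.0225  0.211 ]
dir [ 0.27268401 -0.96210365] -74.17595646960878
g scene 131 [320.3 202.2] ((320.26556396484375, 202.31381225585938), (9.550230026245117, 13.37032413482666), 4.763641834259033) atz [ 0.5611 -0.0198  0.19  ]
dish top 989 [405.9 242.3] ((406.5, 242.5), (35.0, 35.0), 90.0) atz [ 0.4122 -0.2894  0.012 ]
dish sc 370 [264.  194.2] ((265.5, 195.0), (18.0, 27.0), 90.0) atz [ 0.4176 -0.2901  0.012 ]
yel top 183 [299.2 166.9] ((295.3584899902344, 154.7547149658203), (18.6810359954834, 6.868027210235596), 74.05460357666016) atz [ 0.5892 -0.0112  0.148 ]
dir [-0.95057815 -0.3104854 ] -161.91151472258989
corner [0.7287 0.0882 0.008 ]
corner [ 0.7612 -0.0
[... 1345 characters left out ...]
3, -0.015])]
canister_base S [([348.0, 212.0], 0.88, [0.38, 0.005]), ([319.0, 245.0], 0.67, [0.556, -0.022]), ([363.0, 259.0], 0.65, [0.553, 0.115]), ([379.0, 230.0], 0.62, [0.419, 0.123]), ([280.0, 248.0], 0.59, [0.616, -0.126]), ([324.0, 218.0], 0.25, [0.443, -0.055])]
canister_base T [([307.0, 184.0], 0.96, [0.562, -0.025]), ([251.0, 245.0], 0.96, [0.4, 0.119]), ([350.0, 170.0], 0.82, [0.601, -0.139]), ([294.0, 268.0], 0.72, [0.342, 0.005]), ([251.0, 192.0], 0.66, [0.538, 0.123])]
bowl [[0.48, 0.285]]
bowl [[0.474, 0.283], [0.591, -0.004]]
tin [[0.638, 0.279]]
tin [[0.642, 0.286]]
salt_jar [[0.685, -0.252]]
salt_jar [[0.695, -0.253]]
steel_cup [[0.519, -0.415]]
steel_cup [[0.502, -0.427]]
```

```bash
cat > plan.py <<'E'
import sys
from h import *
def plan(start,psi0,target,psi1,n,hand,dec=2):
    # rounded rows, simulated so rounding error is carried
    p=np.array(start,float);psi=psi0;rows=[]
    for i in range(n):
        rz=np.clip((psi-psi1)/(n-i)/4 if n-i>1 else (psi-psi1)/4,-1,1)
        if abs(psi-psi1)>4: rz=np.clip((psi-psi1)/4,-1,1) if (psi-psi1)/4>n-i-1 else round((psi-psi1)/(n-i)/4,dec)
        rz=round(rz,dec)
        d=(np.array(target)-p)/(n-i)
        a=np.radians(psi);ex=np.array([np.cos(a),np.sin(a),0]);ey=np.array([np.sin(a),-np.cos(a),0]);ez=np.array([0,0,-1])
        s=[round(float(v@d)/.12,dec) for v in(ex,ey,ez)]
        p=p+.12*(s[0]*ex+s[1]*ey+s[2]*ez);psi-=4*rz
        rows.append(f"{hand} {s[0]:g} {s[1]:g} {s[2]:g} 0 0 {rz:g}")
    return rows,p,psi
def psi_of(o):
    x=toolT(o)[:3,0];return np.degrees(np.arctan2(x[1],x[0]))
E
python3 - <<'E'
from plan import *
o=bot.get_obs();print(o['t'],psi_of(o))
r,p,s=plan(o['eef_pos'],psi_of(o),[.5597,-.0215,.30],17.5,24,-1)
print('; '.join(r[:12]));print('; '.join(r[12:]));print(p,s)
E
```

```text
3.15 74.88400904034275
-1 -0.19 0.19 -0.02 0 0 0.6; -1 -0.18 0.2 -0.02 0 0 0.6; -1 -0.17 0.2 -0.02 0 0 0.6; -1 -0.17 0.21 -0.02 0 0 0.6; -1 -0.16 0.22 -0.02 0 0 0.6; -1 -0.15 0.23 -0.02 0 0 0.6; -1 -0.14 0.23 -0.03 0 0 0.6; -1 -0.13 0.24 -0.02 0 0 0.6; -1 -0.12 0.24 -0.03 0 0 0.6; -1 -0.11 0.25 -0.02 0 0 0.6; -1 -0.1 0.25 -0.03 0 0 0.6; -1 -0.09 0.25 -0.02 0 0 0.6
-1 -0.07 0.26 -0.03 0 0 0.6; -1 -0.06 0.26 -0.02 0 0 0.6; -1 -0.05 0.26 -0.03 0 0 0.59; -1 -0.04 0.27 -0.02 0 0 0.6; -1 -0.03 0.27 -0.03 0 0 0.59; -1 -0.02 0.27 -0.02 0 0 0.6; -1 -0.01 0.27 -0.03 0 0 0.59; -1 -0 0.27 -0.02 0 0 0.6; -1 0.01 0.27 -0.03 0 0 0.59; -1 0.02 0.26 -0.02 0 0 0.6; -1 0.03 0.26 -0.03 0 0 1; -1 0.06 0.27 -0.02 0 0 0.19
[ 0.56005716 -0.02184353  0.29969105] 17.484009040342745
```

>>> apply_moves(moves="-1 -0.19 0.19 -0.02 0 0 0.6; -1 -0.18 0.2 -0.02 0 0 0.6; -1 -0.17 0.2 -0.02 0 0 0.6; -1 -0.17 0.21 -0.02 0 0 0.6; -1 -0.16 0.22 -0.02 0 0 0.6; -1 -0.15 0.23 -0.02 0 0 0.6; -1 -0.14 0.23 -0.03 0 0 0.6; -1 -0.13 0.24 -0.02 0 0 0.6; -1 -0.12 0.24 -0.03 0 0 0.6; -1 -0.11 0.25 -0.02 0 0 0.6; -1 -0.1 0.25 -0.03 0 0 0.6; -1 -0.09 0.25 -0.02 0 0 0.6", force=30)

```text
t: 4.15
eef_pos: [0.3674, 0.312, 0.2643]
tool_rot: [-0.0, 0.921, 0.39, 0.0]
contact_force: [1.5, -0.0, 0.1]
gripper_width: 1.002
```

>>> apply_moves(moves="-1 -0.07 0.26 -0.03 0 0 0.6; -1 -0.06 0.26 -0.02 0 0 0.6; -1 -0.05 0.26 -0.03 0 0 0.6; -1 -0.04 0.27 -0.02 0 0 0.6; -1 -0.03 0.27 -0.03 0 0 0.6; -1 -0.02 0.27 -0.02 0 0 0.6; -1 -0.01 0.27 -0.03 0 0 0.6; -1 0 0.27 -0.02 0 0 0.6; -1 0.01 0.27 -0.03 0 0 0.6; -1 0.02 0.26 -0.02 0 0 0.6; -1 0.03 0.26 -0.03 0 0 0.6; -1 0.05 0.26 -0.02 0 0 0.6")

```text
t: 5.15
eef_pos: [0.5594, -0.0224, 0.3003]
tool_rot: [-0.0, 0.989, 0.149, 0.0]
contact_force: [1.6, -0.5, 0.3]
gripper_width: 1.0
```

```bash
python3 - <<'E'
from plan import *
o=bot.get_obs();W=imaging.read_camera('wrist');o2=bot.get_obs();print(o['t'],psi_of(o),o['eef_pos'],o2['eef_pos'],o['contact_force'],toolT(o)[:3,2])
save(W['image'],'w1.png');V=view(W,o);print(np.linalg.inv(V).round(3))
for n in['canister_grip','nose_ref','keeper_ref','dish_floor']: print(n,[(np.round(a['location'],1).tolist(),round(a['score'],2)) for a in nets.spot_point(W,n)[:3]])
np.savez('w1.npz',V=V)
E
```

```text
5.15 17.17251641235432 [ 0.55937289 -0.02235794  0.30025104] [ 0.56181126 -0.02893085  0.30109736] [ 1.62436038 -0.4805069   0.34734016] [ 7.43776020e-04  4.84798904e-04 -9.99999606e-01]
[[ 0.955  0.284  0.084  0.538]
 [ 0.296 -0.916 -0.271  0.046]
 [ 0.     0.284 -0.959  0.443]
 [ 0.     0.     0.     1.   ]]
canister_grip [([320.5, 200.8], 0.91), ([325.2, 308.0], 0.9), ([356.1, 35.4], 0.73)]
nose_ref []
keeper_ref [([333.2, 187.6], 0.71)]
dish_floor [([194.1, 287.3], 0.81)]
```

View pics/w1.png

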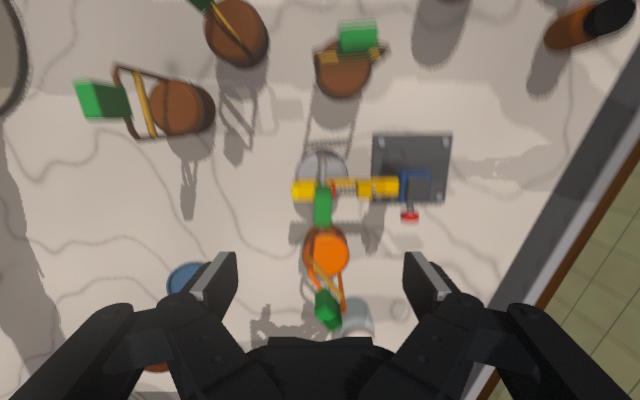

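```bash
python3 - <<'E'
from plan import *
import time
o=bot.get_obs();W=imaging.read_camera('wrist');o2=bot.get_obs();print(o['t'],psi_of(o2),o['eef_pos'],o2['eef_pos'],o2['contact_force'])
V=view(W,o)
im=W['image'];hsv=cv2.cvtColor(im,cv2.COLOR_RGB2HSV)
def comps(f):
    m=f(hsv).astype(np.uint8);n,l,s,c=cv2.connectedComponentsWithStats(m);return [(s[i].tolist(),c[i],l==i) for i in range(1,n) if s[i][4]>30]
g=lambda h:(h[...,0]>50)&(h[...,0]<75)&(h[...,1]>130)
y=lambda h:(h[...,0]>20)&(h[...,0]<32)&(h[...,1]>180)&(h[...,2]>130)
for nm,f in(('g',g),('y',y)):
    for s,c,m in comps(f): print(nm,s,c.round(1))
crop=im[140:270,270:470];save(cv2.resize(crop,None,fx=4,fy=4,interpolation=cv2.INTER_CUBIC),'w2z.png')
save(im,'w2.png');np.savez('w2.npz',V=V)
# project predicted
for c in [(320.5,190)]: print(atz(W,c,V,.19))
E
```

```text
5.4 17.386234034792395 [ 0.55858674 -0.0203982   0.2994641 ] [ 0.55843401 -0.01971477  0.29943621] [-0.99662064  0.19162336 -0.75407828]
g [339, 21, 37, 23, 733] [357.3  31.6]
g [73, 79, 27, 38, 624] [86.2 97.3]
g [314, 192, 17, 32, 516] [321.8 207. ]
g [315, 296, 27, 35, 486] [327.3 314.3]
y [326, 177, 73, 20, 810] [370.5 184.5]
y [291, 178, 26, 21, 456] [302.6 188. ]
[ 0.55604698 -0.0100825   0.19      ]
```

View pics/w2z.png

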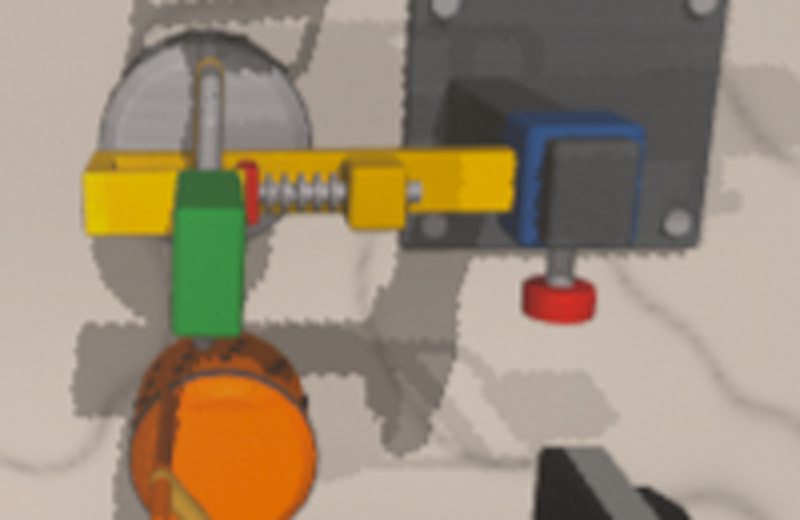

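```bash
python3 - <<'E'
from plan import *
W=imaging.read_camera('wrist');V=np.load('w2.npz')['V']
z2=lambda c:(270+c[0]/4,140+c[1]/4)
P=lambda c,z:atz(W,z2(c),V,z)[:2]
C={k:P(c,.211) for k,c in dict(a=(177,208),b=(243,208),c=(242,335),d=(172,335)).items()}
print({k:v.round(4) for k,v in C.items()})
print('center',np.mean(list(C.values()),0),'w',np.linalg.norm(C['b']-C['a']),np.linalg.norm(C['c']-C['d']),'l',np.linalg.norm(C['a']-C['d']),np.linalg.norm(C['b']-C['c']))
e=(C['a']-C['d']+C['b']-C['c'])/2;print('yaw from long',np.degrees(np.arctan2(e[1],e[0]))-90)
g0=P((347,167),.146);
# hook dir: arm edges upper at z .126 , top edge line zoom (120,153)->(515,148)
a=P((230,152),.126);b=P((515,148),.126);print('armdir',np.degrees(np.arctan2(*(b-a)[::-1])))
a=P((410,213),.126);b=P((513,211),.126);print('armdir2',np.degrees(np.arctan2(*(b-a)[::-1])))
yaw=np.radians(18.2);u=np.array([np.cos(yaw),np.sin(yaw)]);v=np.array([-u[1],u[0]])
c=np.mean(list(C.values()),0)
for nm,px,z in [('tip outer top A',(86,172),.148),('tip outer B',(86,233),.148),('guide front top A',(352,185),.146),('guide frontB',(350,228),.146),('guide back A',(405,185),.146),('guide backB',(404,228),.146),('keeper front',(243,190),.1415),('keeper back',(258,190),.1415),('arm end A',(515,150),.126),('arm endB',(513,210),.126),('plate frontA',(403,248),.008),('plate front B',(412,20),.008)]:
    p=P(px,z);print(nm,p.round(4),'along rel grip',((p-c)@u).round(4),'lat',((p-c)@v).round(4))
print(bot.get_obs()['eef_pos'],bot.get_obs()['t'])
E
```

```text
{'a': array([ 0.55  , -0.0085]), 'b': array([ 0.5633, -0.0043]), 'c': array([ 0.572 , -0.0317]), 'd': array([ 0.5573, -0.0362])}
center [ 0.56063796 -0.02017189] w 0.01400423775028598 0.015359905030872869 l 0.02872906919884836 0.028699699127163834
yaw from long 16.200439459851026
armdir 18.176021150219746
armdir2 18.514238908025035
tip outer top A [ 0.5272 -0.0217] along rel grip -0.0322 lat 0.009
tip outer B [ 0.5318 -0.038 ] along rel grip -0.0329 lat -0.0079
guide front top A [ 0.5967 -0.0042] along rel grip 0.0393 lat 0.0039
guide frontB [ 0.6002 -0.0157] along rel grip 0.039 lat -0.0081
guide back A [6.104e-01 1.000e-04] along rel grip 0.0536 lat 0.0037
guide backB [ 0.6143 -0.0113] along rel grip 0.0538 lat -0.0083
keeper front [ 0.5695 -0.0152] along rel grip 0.01 lat 0.0019
keeper back [ 0.5735 -0.014 ] along rel grip 0.0141 lat 0.0019
arm end A [0.6417 0.0158] along rel grip 0.0883 lat 0.0089
arm endB [ 0.6478 -0.0008] along rel grip 0.0888 lat -0.0088
plate frontA [ 0.6526 -0.0469] along rel grip 0.079 lat -0.0542
plate front B [0.6246 0.0386] along rel grip 0.0791 lat 0.0359
[ 0.55839552 -0.01944939  0.29946136] 5.5
```

>>> apply_moves(moves="-1 0.014 0.014 0.2 0 0 0.1; -1 0 0 0.25 0 0 0; -1 0 0 0.25 0 0 0; -1 0 0 0.2 0 0 0; -1 0 0 0.1 0 0 0; -1 0 0 0.04 0 0 0; -1 0 0 0 0 0 0; -1 0 0 0 0 0 0; -1 0 0 0 0 0 0")

```text
t: 6.25
eef_pos: [0.5621, -0.0219, 0.1765]
tool_rot: [-0.0, 0.989, 0.147, 0.001]
contact_force: [-0.5, 0.3, 0.2]
gripper_width: 0.999
```

```bash
python3 - <<'E'
from plan import *
o=bot.get_obs();S=imaging.read_camera('wrist');o2=bot.get_obs();print(o['t'],psi_of(o2),o['eef_pos'],o2['eef_pos'],o['contact_force'],o2['contact_force'])
save(S['image'],'w3.png')
E
```

```text
6.25 16.891005470684885 [ 0.56205197 -0.02188636  0.17645319] [ 0.56199009 -0.02191193  0.17639467] [-0.46809918  0.33143245  0.23901693] [ 0.14315636  0.94854168 -1.21465624]
```

View pics/w3.png

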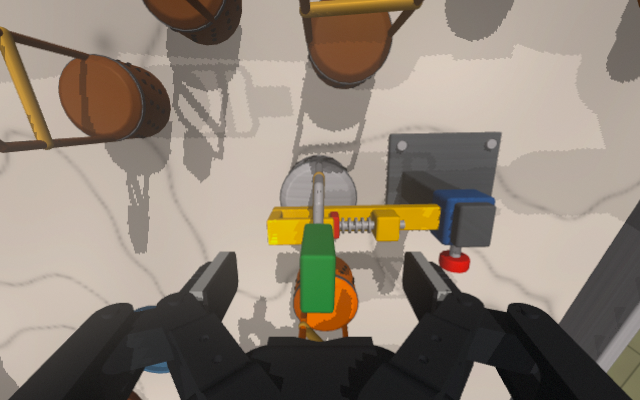

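>>> apply_moves(moves="-1 -0.01 -0.015 0 0 0 0; 1 0 0 0 0 0 0; 1 0 0 0 0 0 0; 1 0 0 0 0 0 0; 1 0 0 0 0 0 0; 1 0 0 0 0 0 0; 1 0 0 0 0 0 0; 1 0 0 0 0 0 0", force=20)

```text
t: 6.97
eef_pos: [0.5595, -0.0206, 0.175]
tool_rot: [0.0, 0.989, 0.147, 0.0]
contact_force: [0.8, 0.8, 1.1]
gripper_width: 0.181
```

>>> apply_moves(moves="1 0 0 0 0 0 0; 1 0 0 0 0 0 0; 1 0 0 0 0 0 0; 1 0 0 0 0 0 0", force=70)

```text
t: 7.3
eef_pos: [0.5595, -0.0206, 0.175]
tool_rot: [0.0, 0.989, 0.147, 0.0]
contact_force: [-0.6, -0.4, 2.1]
gripper_width: 0.173
```

```bash
cat > st.py <<'E'
from plan import *
n=int(sys.argv[1]) if len(sys.argv)>1 else 0
F=[]
o=bot.get_obs()
for i in range(n):
    W=imaging.read_camera('wrist');o=bot.get_obs();F.append(o['contact_force'])
if n: save(W['image'],sys.argv[2])
u=np.array([np.cos(np.radians(18.3)),np.sin(np.radians(18.3))])
print('t',o['t'],'psi',psi_of(o).round(2),o['eef_pos'].round(4) if hasattr(o['eef_pos'],'round') else o['eef_pos'],'tz',toolT(o)[:2,2].round(4),'w',o['gripper_width'],'tq',np.round(o['torque'],2))
print('along',np.round(np.dot(o['eef_pos'][:2],u),4))
if n: f=np.mean(F,0);print('F',f.round(2),'fx hook',(f[:2]@u).round(2))
E
python3 st.py 4 w4.png
```

```text
t 7.5 psi 16.89 [ 0.5594 -0.0206  0.175 ] tz [0.0004 0.0001] w 0.17973338114759962 tq [ 0.05 -0.14  0.02]
along 0.5247
F [0.25 0.22 2.4 ] fx hook 0.31
```

View pics/w4.png

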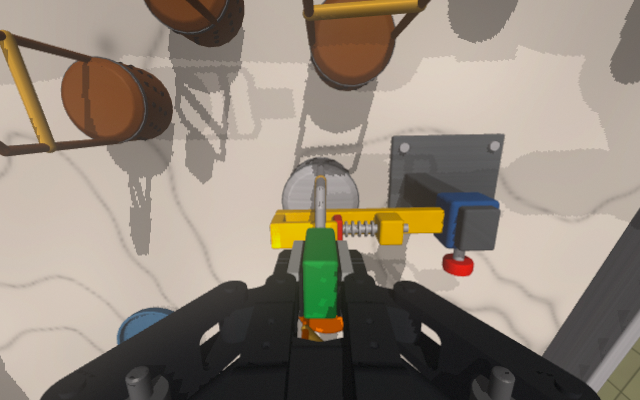

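>>> apply_moves(moves="1 0 0 -0.015 0 0 0; 1 0 0 -0.015 0 0 0; 1 0 0 0 0 0 0; 1 0 0 0 0 0 0; 1 0 0 0 0 0 0")

```text
t: 7.92
eef_pos: [0.5589, -0.0206, 0.1782]
tool_rot: [-0.0, 0.989, 0.147, -0.0]
contact_force: [-0.2, -0.8, -3.4]
gripper_width: 0.178
```

```bash
python3 st.py 4 w5.png
```

```text
t 8.1167 psi 16.89 [ 0.5592 -0.0206  0.1784] tz [-0.0003 -0.    ] w 0.17582820391812068 tq [ 0.01  0.03 -0.02]
along 0.5244
F [-0.12  0.23 -2.46] fx hook -0.04
```

>>> apply_moves(moves="1 0.03 0 0 0 0 0; 1 0.03 0 0 0 0 0; 1 0 0 0 0 0 0; 1 0 0 0 0 0 0")

```text
t: 8.45
eef_pos: [0.5658, -0.0187, 0.1782]
tool_rot: [0.0, 0.989, 0.147, -0.001]
contact_force: [-1.4, -0.1, -2.2]
gripper_width: 0.177
```

```bash
python3 st.py 4 w6.png
```

```text
t 8.65 psi 16.87 [ 0.5657 -0.0187  0.1783] tz [-0.0009 -0.0001] w 0.1779830514792275 tq [-0.21  0.53  0.02]
along 0.5312
F [-2.24 -0.94 -2.64] fx hook -2.42
```

>>> apply_moves(moves="1 0.02 0 0 0 0 0; 1 0.02 0 0 0 0 0; 1 0 0 0 0 0 0; 1 0 0 0 0 0 0")

```text
t: 8.98
eef_pos: [0.5706, -0.0171, 0.1783]
tool_rot: [0.0, 0.989, 0.147, -0.0]
contact_force: [-2.8, -0.4, -3.2]
gripper_width: 0.177
```

```bash
python3 st.py 5 w7.png
```

```text
t 9.2333 psi 16.88 [ 0.5705 -0.0172  0.1783] tz [-0.0005 -0.    ] w 0.17328544415305344 tq [-0.2   0.68 -0.01]
along 0.5363
F [-2.83 -0.49 -3.77] fx hook -2.84
```

>>> apply_moves(moves="1 0.02 0 0 0 0 0; 1 0.015 0 0 0 0 0; 1 0 0 0 0 0 0; 1 0 0 0 0 0 0")

```text
t: 9.57
eef_pos: [0.5747, -0.0159, 0.1784]
tool_rot: [-0.0, 0.989, 0.147, -0.0]
contact_force: [-3.2, -0.5, -4.1]
gripper_width: 0.178
```

```bash
python3 st.py 5 w8.png
```

```text
t 9.8167 psi 16.89 [ 0.5746 -0.0159  0.1784] tz [-0.0003  0.0001] w 0.17872618043372893 tq [-0.25  0.94  0.05]
along 0.5406
F [-3.75 -0.41 -4.49] fx hook -3.69
```

View pics/w8.png

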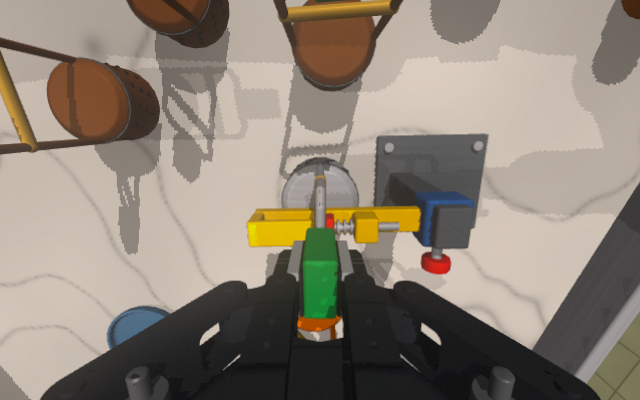

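>>> apply_moves(moves="1 0.01 0 0 0 0 0; 1 0 0 0 0 0 0; 1 0 0 0 0 0 0")

```text
t: 10.07
eef_pos: [0.5759, -0.0155, 0.1784]
tool_rot: [-0.0, 0.989, 0.147, -0.0]
contact_force: [-4.1, -0.2, -3.7]
gripper_width: 0.177
```

```bash
python3 st.py 5 w9.png
```

```text
t 10.3167 psi 16.89 [ 0.5759 -0.0155  0.1785] tz [-0.0002  0.0001] w 0.17493089528919362 tq [-0.19  0.99  0.06]
along 0.5419
F [-3.75 -0.56 -4.69] fx hook -3.73
```

>>> apply_moves(moves="1 0.008 0 0 0 0 0; 1 0 0 0 0 0 0; 1 0 0 0 0 0 0")

```text
t: 10.57
eef_pos: [0.5769, -0.0152, 0.1785]
tool_rot: [-0.0, 0.989, 0.147, 0.0]
contact_force: [-3.8, -1.1, -4.6]
gripper_width: 0.173
```

```bash
python3 st.py 5 w10.png
```

```text
t 10.8167 psi 16.88 [ 0.5768 -0.0153  0.1785] tz [-0.      0.0001] w 0.17916655873083023 tq [-0.11  1.09  0.07]
along 0.5429
F [-3.94 -0.78 -4.21] fx hook -3.99
```

>>> apply_moves(moves="1 0 0 -0.02 0 0 0; 1 0 0 -0.02 0 0 0; 1 0 0 -0.015 0 0 0; 1 0 0 0 0 0 0")

```text
t: 11.15
eef_pos: [0.5773, -0.0155, 0.1858]
tool_rot: [0.0, 0.989, 0.147, 0.001]
contact_force: [-4.3, -1.2, -2.4]
gripper_width: 0.176
```

```bash
python3 st.py 3 w11.png
```

```text
t 11.3 psi 16.87 [ 0.5772 -0.0155  0.1856] tz [0.001 0.   ] w 0.1750064665746452 tq [-0.37  1.03  0.04]
along 0.5432
F [-4.58 -1.68 -1.22] fx hook -4.88
```

>>> apply_moves(moves="1 0 0 -0.02 0 0 0; 1 0 0 -0.02 0 0 0; 1 0 0 -0.01 0 0 0; 1 0 0 0 0 0 0")

```text
t: 11.63
eef_pos: [0.5787, -0.0148, 0.1922]
tool_rot: [0.0, 0.989, 0.147, 0.002]
contact_force: [-0.3, -0.1, -3.8]
gripper_width: 0.172
```

```bash
python3 st.py 3 w12.png
```

```text
t 11.7833 psi 16.91 [ 0.5777 -0.0149  0.1915] tz [0.0019 0.0004] w 0.17971935213722307 tq [0.02 0.04 0.01]
along 0.5439
F [ 0.05 -0.03 -3.03] fx hook 0.04
```

View pics/w12.png

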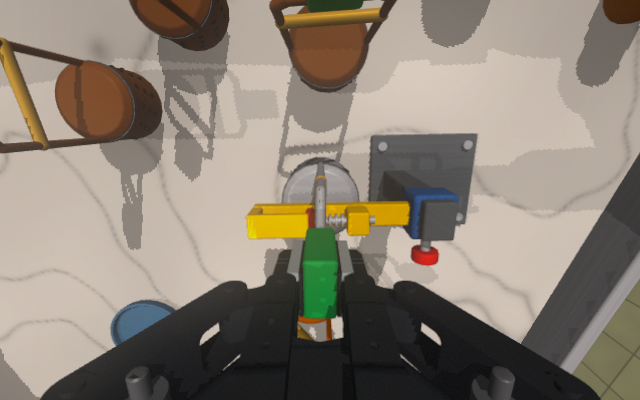

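>>> apply_moves(moves="1 0 0 -0.05 0 0 0; 1 0 0 -0.05 0 0 0; 1 0 0 -0.05 0 0 0; 1 0 0 0 0 0 0; 1 0 0 0 0 0 0; 1 0 0 0 0 0 0")

```text
t: 12.28
eef_pos: [0.5768, -0.0152, 0.2091]
tool_rot: [-0.0, 0.989, 0.147, 0.0]
contact_force: [0.5, -0.7, -3.3]
gripper_width: 0.173
```

```bash
python3 st.py 2 w13.png
```

```text
t 12.3833 psi 16.89 [ 0.5766 -0.0152  0.2088] tz [-0.0005  0.    ] w 0.17555328865821704 tq [ 0.05  0.03 -0.01]
along 0.5427
F [-0.04  0.44 -2.78] fx hook 0.1
```

View pics/w13.png

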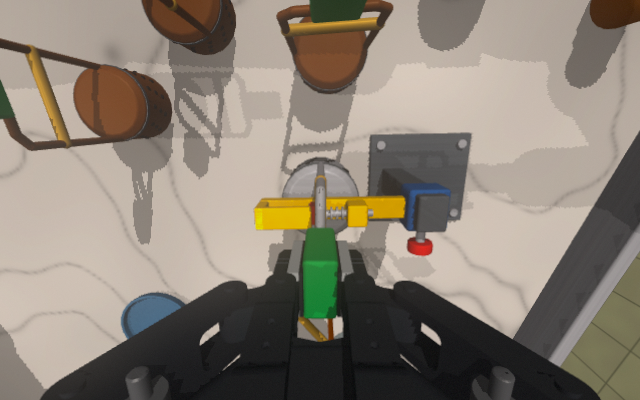

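>>> apply_moves(moves="1 -0.04 0 0 0 0 0; 1 -0.08 0 0 0 0 0; 1 -0.09 0.01 0 0 0 0; 1 -0.09 0 0 0 0 0; 1 -0.09 0 0 0 0 0; 1 -0.09 0.01 0 0 0 0; 1 -0.09 0 0 0 0 0; 1 -0.09 0 0 0 0 0; 1 -0.09 0 0 0 0 0; 1 -0.09 0 0 0 0 0; 1 -0.09 0 0 0 0 0; 1 -0.04 0 0 0 0 0")

```text
t: 13.38
eef_pos: [0.4643, -0.052, 0.2089]
tool_rot: [-0.0, 0.989, 0.146, -0.0]
contact_force: [-0.1, -0.1, -1.8]
gripper_width: 0.176
```

```bash
python3 st.py 2 w14.png; python3 - <<'E'
from plan import *
S=imaging.read_camera('scene');save(S['image'],'s14.png');T=imaging.read_camera('top');save(T['image'],'t14.png')
VS,VT=view(S),view(T)
for p in(S,T):
    for a in nets.outline_of(p,'dish_floor')[:1]: print('dish out',a['score'],a['rect'])
    V=view(p);print([(a['score'],a['location'],atz(p,a['location'],V,.005)) for a in nets.spot_point(p,'dish_floor')])
im=S['image'][150:330,200:460];save(cv2.resize(im,None,fx=3,fy=3,interpolation=cv2.INTER_CUBIC),'s14z.png')
im=T['image'][210:280,370:450];save(cv2.resize(im,None,fx=8,fy=8,interpolation=cv2.INTER_CUBIC),'t14z.png')
E
```

```text
t 13.4833 psi 16.85 [ 0.4653 -0.0517  0.2092] tz [-0.0001  0.0007] w 0.17955010423657128 tq [-0.02 -0.02 -0.05]
along 0.4255
F [-0.46  0.5  -3.22] fx hook -0.28
dish out 0.94 [249.6, 181.2, 278.6, 207.8]
[(0.95, [265.0, 192.8], array([ 0.4022535, -0.2950381,  0.005    ])), (0.28, [318.9, 226.0], array([ 0.47509148, -0.057613  ,  0.005     ]))]
dish out 0.85 [385.8, 223.6, 425.9, 263.3]
[(0.64, [403.3, 242.5], array([ 0.41115832, -0.28398371,  0.005     ])), (0.23, [303.5, 171.1], array([ 0.59795674, -0.01485324,  0.005     ]))]
```

View pics/s14z.png

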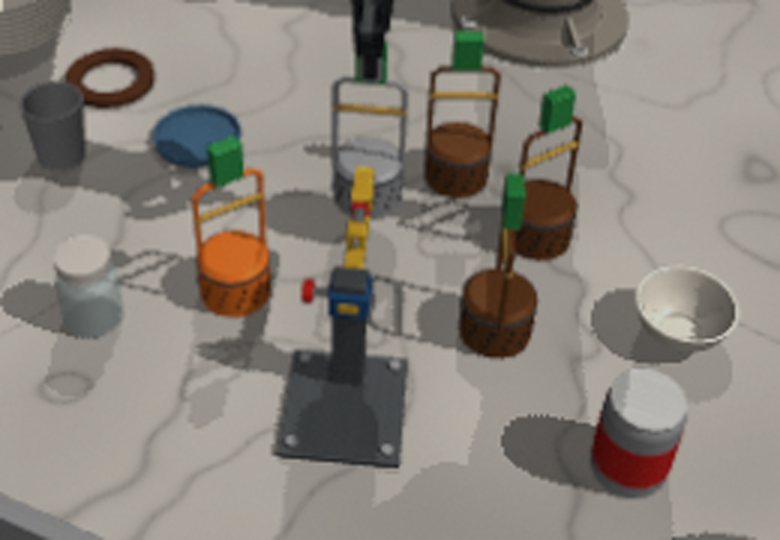

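View pics/t14z.png

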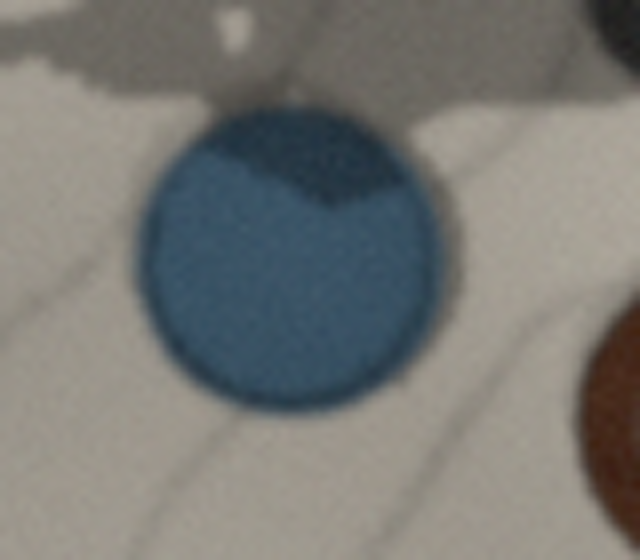

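View pics/w14.png

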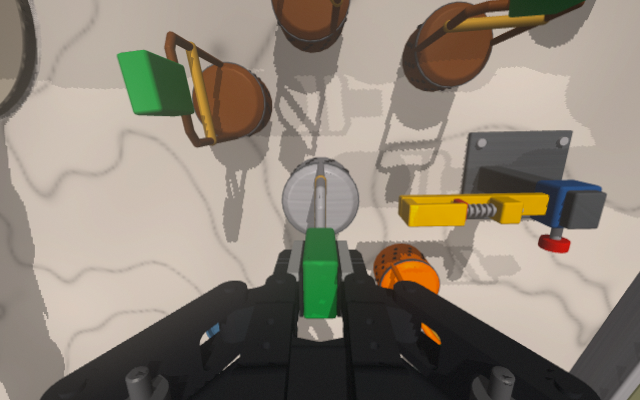

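```bash
python3 - <<'E'
from plan import *
S=imaging.read_camera('scene');T=imaging.read_camera('top');VS,VT=view(S),view(T)
print(atz(T,(406.4,242.2),VT,.012),atz(S,(265.3,195.3),VS,.012), tri([ray(T,(406.4,242.2),VT),ray(S,(265.3,195.3),VS)]))
# fit: rim circle center by matching mask outline extents
for p,V,box in((T,VT,(375,215,440,275)),(S,VS,(235,175,300,215))):
    best=None;hsv=cv2.cvtColor(p['image'],cv2.COLOR_RGB2HSV);m=np.zeros((400,640),np.uint8);l,t,r,b=box
    m[t:b,l:r]=((hsv[...,0]>95)&(hsv[...,0]<120)&(hsv[...,1]>80))[t:b,l:r]
    c=max(cv2.findContours(m,0,1)[0],key=cv2.contourArea);
    W=np.array([atz(p,q[0],V,.009)[:2] for q in cv2.convexHull(c)]);
    from scipy.optimize import least_squares
    f=least_squares(lambda x:np.hypot(*(W-x[:2]).T)-x[2],[*W.mean(0),.052],loss='soft_l1',f_scale=.002);print(f.x.round(4))
o=bot.get_obs();print(o['t'],o['eef_pos'],psi_of(o))
E
```

```text
[ 0.41241566 -0.2907328   0.012     ] [ 0.42062055 -0.28301663  0.012     ] (array([ 0.41120628, -0.29116846,  0.00214657]), [np.float64(0.001849926699588526), np.float64(0.0018499266995884243)])
[ 0.4123 -0.2902  0.0484]
[ 0.4149 -0.2869  0.0508]
13.8833 [ 0.46645789 -0.05131578  0.20901726] 16.898370472225743
```

>>> apply_moves(moves="1 -0.04 0.07 -0.02 0 0 0; 1 -0.07 0.13 -0.02 0 0 0; 1 -0.1 0.17 -0.01 0 0 0; 1 -0.1 0.18 0 0 0 0; 1 -0.1 0.18 0 0 0 0; 1 -0.1 0.18 0 0 0 0; 1 -0.1 0.18 0 0 0 0; 1 -0.1 0.18 0 0 0 0; 1 -0.1 0.18 0 0 0 0; 1 -0.1 0.15 0 0 0 0; 1 -0.06 0.1 0 0 0 0; 1 -0.035 0.065 0 0 0 0")

```text
t: 14.88
eef_pos: [0.4109, -0.2918, 0.2154]
tool_rot: [0.0, 0.989, 0.145, -0.0]
contact_force: [0.2, -0.4, -2.5]
gripper_width: 0.174
```

>>> apply_moves(moves="1 0 0 0.06 0 0 0; 1 0 0 0.06 0 0 0; 1 0 0 0.06 0 0 0; 1 0 0 0.06 0 0 0; 1 0 0 0 0 0 0; 1 0 0 0 0 0 0; 1 0 0 0 0 0 0; 1 0 0 0 0 0 0")

```text
t: 15.55
eef_pos: [0.4126, -0.289, 0.1866]
tool_rot: [0.0, 0.989, 0.147, 0.0]
contact_force: [-0.3, 0.7, -1.8]
gripper_width: 0.179
```

```bash
python3 st.py 2 w15.png; python3 - <<'E'
from plan import *
S=imaging.read_camera('scene')
im=S['image'][140:230,220:340];save(cv2.resize(im,None,fx=6,fy=6,interpolation=cv2.INTER_CUBIC),'s15z.png')
T=imaging.read_camera('top')
im=T['image'][200:290,360:460];save(cv2.resize(im,None,fx=6,fy=6,interpolation=cv2.INTER_CUBIC),'t15z.png')
o=bot.get_obs();print(o['eef_pos'])
E
```

```text
t 15.65 psi 16.9 [ 0.4125 -0.2891  0.1866] tz [ 0.0006 -0.0001] w 0.17709805523514277 tq [ 0.01  0.04 -0.01]
along 0.3009
F [ 0.16 -0.11 -2.65] fx hook 0.12
[ 0.41246783 -0.28914467  0.18654517]
```

View pics/s15z.png

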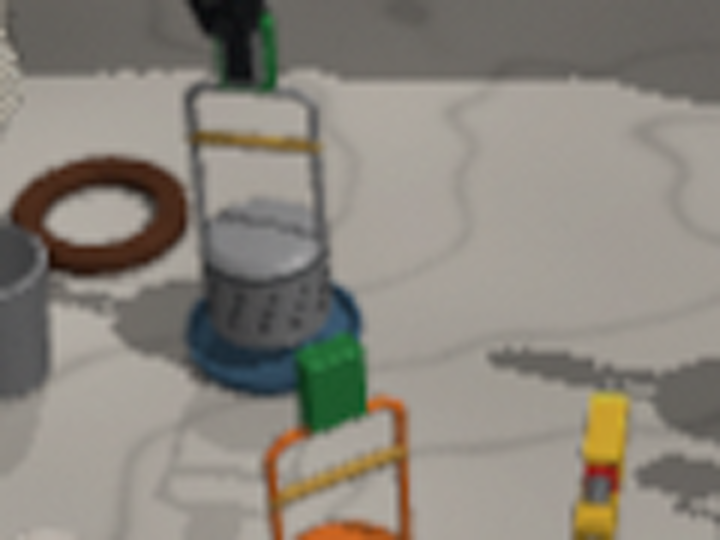

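View pics/w15.png

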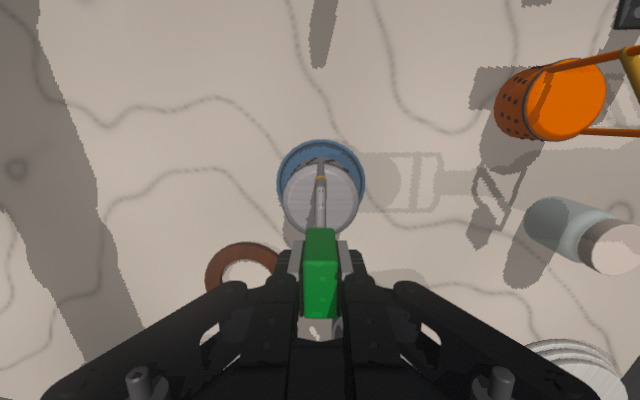

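```bash
python3 - <<'E'
from plan import *
W=imaging.read_camera('wrist');o=bot.get_obs();V=view(W,o)
T=toolT(o);Ti=np.linalg.inv(T)
for px in[(321,140.5),(277.5,185),(365.5,185)]:
    P=atz(W,px,V,.0115);print(px,P.round(4),(Ti@np.r_[P,1])[:3].round(4))
c=proj(W,[[.413,-.289,.0115],[.413+.052*np.sin(np.radians(16.9))*-1,-.289+.052*.957,.0115]],V);print(c)
# can top circle centre check, z = bottom+.058
b=.012+(.1866-.175);P=atz(W,(321,199),V,b+.058);print('can top approx',b,(Ti@np.r_[P,1])[:3].round(4))
E
```

```text
(321, 140.5) [ 0.3989 -0.24    0.0115] [ 0.0013 -0.0509  0.175 ]
(277.5, 185) [ 0.3655 -0.3028  0.0115] [-0.0489 -0.0005  0.175 ]
(365.5, 185) [ 0.4629 -0.2732  0.0115] [ 0.0529 -0.0006  0.175 ]
[[320.26159425 185.50651211]
 [320.31438874 139.50897901]]
can top approx 0.0236 [ 0.0012 -0.0032  0.1049]
```

>>> apply_moves(moves="1 0.01 0.02 0.03 0 0 0; 1 0 0 0.04 0 0 0; 1 0 0 0.03 0 0 0; 1 0 0 0.02 0 0 0; 1 0 0 0.01 0 0 0; 1 0 0 0 0 0 0; 1 0 0 0 0 0 0")

```text
t: 16.38
eef_pos: [0.4141, -0.2911, 0.1706]
tool_rot: [-0.0, 0.989, 0.147, -0.0]
contact_force: [1.0, -0.4, -2.6]
gripper_width: 0.177
```

```bash
python3 st.py 3 w16.png
```

```text
t 16.5333 psi 16.88 [ 0.4142 -0.2911  0.1708] tz [ 0.0003 -0.0001] w 0.17519096102785453 tq [0.01 0.01 0.03]
along 0.3019
F [-0.14 -0.27 -2.78] fx hook -0.21
```

>>> apply_moves(moves="1 0 0 0.008 0 0 0; 1 0 0 0.008 0 0 0; 1 0 0 0 0 0 0; 1 0 0 0 0 0 0; 1 0 0 0 0 0 0")

```text
t: 16.95
eef_pos: [0.4141, -0.291, 0.1688]
tool_rot: [-0.0, 0.989, 0.147, -0.0]
contact_force: [-1.3, -0.3, -2.1]
gripper_width: 0.175
```

```bash
python3 st.py 3 w17.png
```

```text
t 17.1 psi 16.88 [ 0.4142 -0.291   0.1688] tz [0.0001 0.    ] w 0.17623214949975297 tq [ 0.01  0.   -0.03]
along 0.3018
F [ 0.11 -0.31 -2.8 ] fx hook 0.01
```

>>> apply_moves(moves="1 0 0 0.006 0 0 0; 1 0 0 0 0 0 0; 1 0 0 0 0 0 0; 1 0 0 0 0 0 0")

```text
t: 17.43
eef_pos: [0.4144, -0.2912, 0.1683]
tool_rot: [0.0, 0.989, 0.147, 0.0]
contact_force: [0.1, 0.8, 0.6]
gripper_width: 0.176
```

```bash
python3 st.py 3 w18.png
```

```text
t 17.5833 psi 16.88 [ 0.4143 -0.2911  0.1683] tz [ 0.0005 -0.0001] w 0.18038953777306635 tq [ 0.16 -0.    0.03]
along 0.302
F [-0.15  0.48  1.19] fx hook 0.01
```

>>> apply_moves(moves="0.6 0 0 0 0 0 0; 0.55 0 0 0 0 0 0; 0.5 0 0 0 0 0 0; 0.4 0 0 0 0 0 0; 0.2 0 0 0 0 0 0; 0 0 0 0 0 0 0; -0.5 0 0 0 0 0 0; -1 0 0 0 0 0 0; -1 0 0 0 0 0 0; -1 0 0 0 0 0 0; -1 0 0 0 0 0 0; -1 0 0 0 0 0 0", force=20)

```text
t: 18.58
eef_pos: [0.4141, -0.291, 0.1681]
tool_rot: [0.0, 0.989, 0.147, 0.0]
contact_force: [-0.2, -0.5, -0.3]
gripper_width: 0.999
```

```bash
python3 st.py 2 w19.png
```

```text
t 18.6833 psi 16.88 [ 0.4141 -0.291   0.168 ] tz [0. 0.] w 0.9990474143051613 tq [-0.01  0.03 -0.02]
along 0.3018
F [0.03 0.   0.45] fx hook 0.03
```

View pics/w19.png

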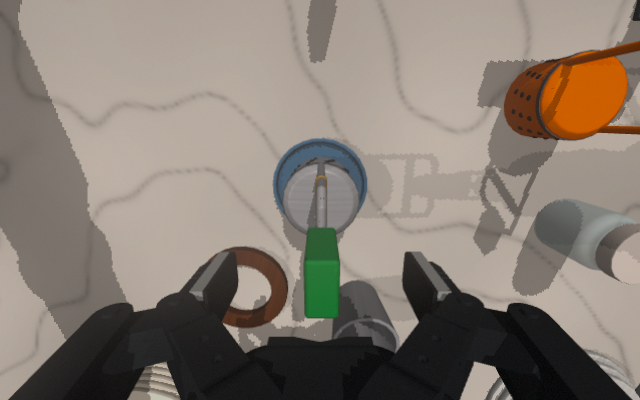

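Released and standing; now withdraw straight up.

>>> apply_moves(moves="-1 0 0 -0.08 0 0 0; -1 0 0 -0.15 0 0 0; -1 0 0 -0.2 0 0 0; -1 0 0 -0.25 0 0 0; -1 0 0 -0.25 0 0 0; -1 0 0 -0.15 0 0 0; -1 0 0 0 0 0 0; -1 0 0 0 0 0 0; -1 0 0 0 0 0 0; -1 0 0 0 0 0 0")

```text
t: 19.52
eef_pos: [0.4134, -0.2906, 0.2966]
tool_rot: [-0.001, 0.989, 0.147, -0.001]
contact_force: [0.3, 0.3, 0.2]
gripper_width: 0.998
```

```bash
python3 st.py 1 w20.png; python3 - <<'E'
from plan import *
S=imaging.read_camera('scene')
im=S['image'][140:320,200:470];save(cv2.resize(im,None,fx=2.9,fy=2.9,interpolation=cv2.INTER_CUBIC),'s20z.png')
T=imaging.read_camera('top');VT=view(T);VS=view(S)
print([(a['score'],atz(S,a['location'],VS,.005)[:2].round(3)) for a in nets.spot_point(S,'canister_base')])
for n in['bowl','tin','salt_jar','steel_cup']: print(n,[atz(S,a['location'],VS,0)[:2].round(3).tolist() for a in nets.spot_point(S,n)[:1]],[atz(T,a['location'],VT,0)[:2].round(3).tolist() for a in nets.spot_point(T,n)[:1]])
E
```

```text
t 19.5667 psi 16.88 [ 0.4135 -0.2906  0.2966] tz [-0.0022  0.0007] w 0.9947144486945646 tq [-0.07  0.03  0.01]
along 0.3013
F [-0.34  0.13 -0.58] fx hook -0.28
[(0.89, array([0.368, 0.004])), (0.74, array([0.41, 0.11])), (0.67, array([ 0.609, -0.127])), (0.56, array([ 0.421, -0.301])), (0.56, array([0.558, 0.121]))]
bowl [[0.477, 0.288]] [[0.477, 0.288]]
tin [[0.644, 0.281]] [[0.639, 0.28]]
salt_jar [[0.692, -0.252]] [[0.699, -0.249]]
steel_cup [[0.505, -0.424]] [[0.5, -0.419]]
```

View pics/s20z.png

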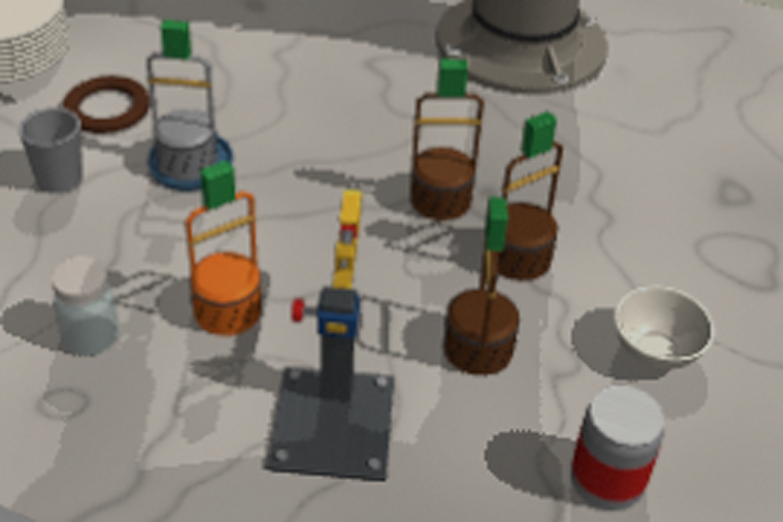

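View pics/w20.png

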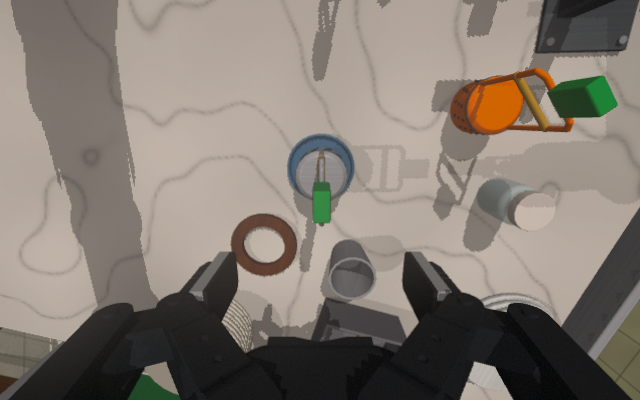

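```bash
python3 -c "
from station import bot
print(bot.hand_in())"
```

```text
the job is handed in; nothing more can be done
None
```

The steel canister is off the hook and standing upright in the blue drip dish. I handed the job in at about 19.7 s; no verdict is reported.

- **On the hook:** I held the canister by its green grip and raised it about 3 mm to take its weight (about 2.5 N). I then pressed the keeper back with the bar in small steps, reading 2.4 N at first contact and 4.0 N near the stop. The highest reading was about 4.9 N, partway through the lift. When the bar was about 13 mm up from there, the sideways force dropped to zero, so the keeper had sprung back under it.
- **Off the hook:** I raised the bar to about 164 mm, drew the canister back about 125 mm along the hook's -x, and carried it over the dish.
- **In the dish:** The canister touched down with about 4 N, at the height expected for the dish floor. I released it and withdrew the gripper straight up.

**Last checks:**
- **Canister:** the pictures show it upright. In the wrist view, can and dish centres agree within about 1 mm sideways; I did not re-measure the other direction after release. The gripper is well clear.
- **Bystanders:** they are where they were, within about 10 mm of network scatter.
- **Disagreement:** the scene camera's network put the canister base at (0.421, -0.301), about 14 mm from my dish centre of (0.413, -0.289). The arm's measured release point was (0.414, -0.291), about 2 mm off. I trusted the arm and the wrist view, because the network's fixes for the dish itself scattered by 7 to 15 mm.

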